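# Clamp a brake pad in the locating fixture

## Task

Take the long brake pad from the bench and lay it lining up on the fixture's bed, slid fully home against all three locating pins. Then push the handle of the toggle clamp down past its over-center point so that the spindle stays locked on the pad by itself; press with a feeling hand, without ramming the handle against its stop, and leave the short pad alone.

Things in the scene. Friction and masses are not known exactly. Their poses are not given: they have to be found in the camera images.
- brake_pad: The pad to clamp, on the bench lining up: dark steel plate 50 (x) by 112 (y) by 6 mm, on it a grey lining 46 by 86 by 12 mm with a slot across the middle; 18 mm high in all, bare plate ends stick out as 13 mm ears; about 0.35 kg. Origin: centre of the underside; z up, y along the length. A half turn makes no difference
- short_pad: Another pad of the same build, only 44 by 70 mm; not wanted, stays where it is. The two pads may lie either way round in two places on the right of the bench
- fixture: Fixed steel plate 150 (x) by 255 (y) by 20 mm with a bed 42 by 106 mm, bed top 30 mm above the bench, three pins, and a toggle clamp at its +y end. Origin: at bench height under the pad's home centre; z up. The bed is narrower than the pad, and the plate lies 10 mm lower, so fingers have room beside the pad's middle
- home (a point): Top of the bed, where the pad's underside centre belongs. The 12 mm pins rise 14 mm above the bed at (31, -46), (31, 46) and (0, 62) mm from here in the fixture's x, y: a pad lying along the fixture's y touches all three when its centre is here. Push it in fixture +x, then +y
- clamp_pivot (a point): Axis of the clamp's handle, along the fixture's x, at (0, 129, 72) mm in the fixture's frame. The handle starts 0.7 to 1.6 rad above the horizontal, leaning to fixture +y, and turns down and outward 1.05 to 1.25 rad to a hard stop. Where it stops (0.4 above to 0.2 rad below the horizontal) differs each time, does not show and must be felt
- handle_grip (a point): On the middle line of the round rubber grip (20 mm thick, ends 132 mm from the pivot), 105 mm from clamp_pivot. Pushed here with the pad in place the handle turns almost freely, in its last 0.4 rad the push rises smoothly to 9 to 14 N, then falls to nothing at the over-center point 0.07 rad before the stop; from there it runs on alone. Let go earlier, it springs back. Over 40 N is ramming
- clamp_spindle: Spring-loaded spindle on the clamp's arm: 9 mm steel rod, 20 mm rubber foot. Origin: centre of the foot's face; z along the rod, away from the pad. At the start the arm stands nearly upright 105 mm beside the home centre, up to 150 mm above the bench; it comes down on the lining 30 mm from the pad's centre as the handle goes down. Locked, it presses with about 48 N
- clamp_handle: The clamp's lever, 132 mm long with its grip. Origin on the pivot axis, y along the lever towards the grip, x along the pivot axis. The grip is a little springy (about 9 N per mm)
There are look-alikes about, which are no part of the job. What is shaped like the brake_pad but pink is not meant.

How it is judged:
By the outcome, as a careful person would: the job done as asked, in the order asked, and still so for the second after the job is handed in, with the robot touching nothing.
It also fails if it takes over 72 s, if anything falls off the work surface, if the arm or the gripper's body presses on something with over 40 N, if the wrist force passes 120 N, or if a joint passes its speed limit or range.

## Robot

A 7-joint arm with a two-finger parallel gripper is mounted at the origin on the work surface. World frame = base frame: x ahead of the robot, y to its left, z up, the work surface at z = 0. Lengths are in m, angles in rad, forces in N, time in s.
With the tool pointing down it reaches from about 0.35 to 0.9 m from the base axis. Payload 8.1 kg.
Tool frame: the origin (TCP) lies at the very end of the fingers, on their centre line; the grasp point (between the pads) lies 19 mm behind it (arm.hold_point_z is the distance from the TCP to the grasp point, in m); z points along the fingers, y is the line along which they close (so a half turn about z gives the same grasp; the last joint's range is limited). The gripper opens to 92 mm and grips with 3 to 60 N. Pads are 19 mm wide; open, the fingers measure 130 mm over their backs; the gripper's body (75 mm by 190 mm) begins 47 mm behind the grasp point.
Start: joints at [-0.103, 0.434, 0.025, 1.573, -0.012, 1.134, -0.075], TCP at [0.625, -0, 0.227] pointing down, gripper open.
Joint ranges: [-2.62, 2.62], [-0.44, 2.09], [-1.27, 1.32], [0.08, 2.57], [-1.32, 4.46], [0.12, 2], [-2.74, 2.74]. Speed limits (rad/s): [2.22, 2.22, 3.01, 3.01, 3.14, 3.14, 3.14].

## Interface

Orientations are given as [roll, pitch, yaw] about the fixed x, y, z axes, in that order (R = Rz(yaw) Ry(pitch) Rx(roll)).
In Python, from workcell import arm gives the robot as it stands. The module is installed in compiled form; this text tells all that it offers.
- The arm moves only by the tool play_rows, never from a script. Its arguments are lists of equal length, an entry for each row: "offset": the shift along the world's x, y, z in cm, a list of three; "angular": the turn, a rotation vector about the world's x, y, z in degrees, a list of three; "fingers": the closure, from 0 (fully open) to 1 (shut). A call has 1 to 12 rows; each row is the pose to reach, as a shift and turn from the pose commanded when the call began; what a row does not reach only later rows make up. A row lasts 1/8 s, in which the tool goes at most 62.5 mm and 10.7 degrees, less where a joint would pass 70% of its speed; a pose out of reach is approached as far as the arm can. A call with a gripper value outside its range is refused whole. The fingers move at their own pace and stop on an object; "squeeze" is the grip in N (left out, the last holds). Time passes only in rows, so rows that repeat a pose let the fingers close. It gives the time, the measured TCP pose, the force, the opening and the grip force at its end, in the units of the state.
- arm.observe(): the state, without advancing time (a new reading comes with each control period).
- arm.capture(name): name is "scene" or "side" or "wrist"; returns the picture (400x640x3 uint8, red, green, blue); there is no depth.
- arm.get_calibration(name): a dict with "vfov" (degrees; the focal length in pixels is half the picture's height over the tangent of half this angle, whatever the lens; pixels are square), "cx", "cy" (the principal point, pixels), "rvec" (rotation vector, rad) and "tvec" (3), from world to camera coordinates, as OpenCV has them; the wrist camera has in their place "tool_from_camera" (4x4, takes a point from camera to tool coordinates, whose origin is the TCP and whose axes are the flange's). Camera axes: x right, y down, z forward; pixel columns grow to the right and rows downward; lengths in m; the calibration is good to about 2 mm. A picture is of the moment at which its call begins: read the wrist's pose just before it. get_calibration takes no time and is no camera call.
- arm.close_job(): hands the job in; it is judged then, once.
The state is a dict: "clock": time; "joints": joint angles; "qd": joint speeds; "joint_torque": joint torques, N m; "tcp_pos": TCP position; "tcp_rot": TCP orientation; "ft_force": force on the tool from outside, world axes, zero at the start; "torque": the same for the moment, N m; "grip_width": finger opening in m; "grasp_force": force on a finger pad.
Only numpy, scipy, OpenCV 4.12 (cv2) and the standard library are available. Lean on these libraries where they do the work, as an engineer would, in place of code of your own. Each camera call takes 0.05 s, during which the arm holds its last target. There are 200 camera calls.

## Working session

There is one attempt and no reset: what is moved stays moved. The work goes in short steps, Python scripts to look and compute and a tool call to move; the robot and the scene stay as the last step left them, time stands still between calls to the robot, and variables do not carry over. Pictures are saved under pics/ and viewed, at most 12 in all, crops included, and the job is handed in when it is done.

Besides the shell and the picture viewer there is one more tool, called after "Request:" as name(argument=value, ...), one argument or row to a line, values as JSON. play_rows: Moves the arm, as the interface text tells. Its arguments: {"type":"object","properties":{"offset":{"type":"array","items":{"type":"array","items":{"type":"number"}}},"angular":{"type":"array","items":{"type":"array","items":{"type":"number"}}},"fingers":{"type":"array","items":{"type":"number"}},"squeeze":{"type":"number"}},"required":["offset","angular","fingers"]}

```bash
mkdir -p pics; cat > h.py <<'E'
import numpy as np,cv2
from workcell import arm
from scipy.spatial.transform import Rotation as R
def cal(n):
    c=arm.get_calibration(n); f=200/np.tan(np.radians(c["vfov"])/2)
    if "rvec" in c:
        Rm=cv2.Rodrigues(np.array(c["rvec"],float))[0]; t=np.array(c["tvec"],float).ravel()
        return f,c["cx"],c["cy"],Rm.T,-Rm.T@t
    s=arm.observe(); T=np.array(c["tool_from_camera"]); Rt=R.from_euler("xyz",s["tcp_rot"]).as_matrix()
    return f,c["cx"],c["cy"],Rt@T[:3,:3],Rt@T[:3,3]+np.array(s["tcp_pos"])
def ray(k,u,v):
    f,cx,cy,Rw,o=k; return o,Rw@np.array([(u-cx)/f,(v-cy)/f,1.])
def onz(k,u,v,z):
    o,d=ray(k,u,v); return o+d*(z-o[2])/d[2]
def proj(k,p):
    f,cx,cy,Rw,o=k; q=Rw.T@(np.array(p)-o); return np.array([cx+f*q[0]/q[2],cy+f*q[1]/q[2]])
def tri(k1,p1,k2,p2):
    o1,d1=ray(k1,*p1);o2,d2=ray(k2,*p2)
    s=np.linalg.lstsq(np.c_[d1,-d2],o2-o1,rcond=None)[0]
    a,b=o1+s[0]*d1,o2+s[1]*d2; return (a+b)/2,np.linalg.norm(a-b)
def snap(n,name):
    k=cal(n); im=np.array(arm.capture(n)); cv2.imwrite(f"pics/{name}.png",im[:,:,::-1]); np.save(f"pics/{name}.npy",np.array([k[0],k[1],k[2],*k[3].ravel(),*k[4]])); return k,im
def load(name):
    a=np.load(f"pics/{name}.npy"); return (a[0],a[1],a[2],a[3:12].reshape(3,3),a[12:]),cv2.imread(f"pics/{name}.png")
E
python3 - <<'E'
from h import *
for n in("scene","side","wrist"):
    k,_=snap(n,n+"0"); print(n,k[0],k[4].round(3),k[3][:,2].round(2))
a=[cv2.imread(f"pics/{n}0.png") for n in("scene","side")]
cv2.imwrite("pics/both.png",cv2.resize(np.vstack(a),(750*640//750,800*1)) if 0 else np.vstack(a))
print({k:np.round(v,3) for k,v in arm.observe().items()})
E
```

```text
scene 414.86861180828566 [ 1.327 -0.039  0.636] [-0.83 -0.08 -0.55]
side 491.3834743348225 [0.163 0.88  0.952] [ 0.27 -0.74 -0.61]
wrist 312.96936111009296 [0.625 0.066 0.384] [-0.   -0.25 -0.97]
{'clock': np.float64(0.15), 'joints': array([-0.103,  0.435,  0.025,  1.574, -0.012,  1.134, -0.075]), 'qd': array([ 0.   , -0.003, -0.002, -0.004,  0.001, -0.001, -0.   ]), 'joint_torque': array([ 1.0000e-03, -6.6826e+01,  9.8600e-01, -3.1470e+01, -6.0000e-02,
        3.9000e-02,  0.0000e+00]), 'tcp_pos': array([ 0.625, -0.   ,  0.226]), 'tcp_rot': array([-3.14 ,  0.   ,  1.571]), 'ft_force': array([-0.511,  0.238,  0.897]), 'torque': array([ 0.02 , -0.024,  0.007]), 'grasp_force': np.float64(0.0), 'grip_width': np.float64(0.092)}
```

View pics/scene0.png

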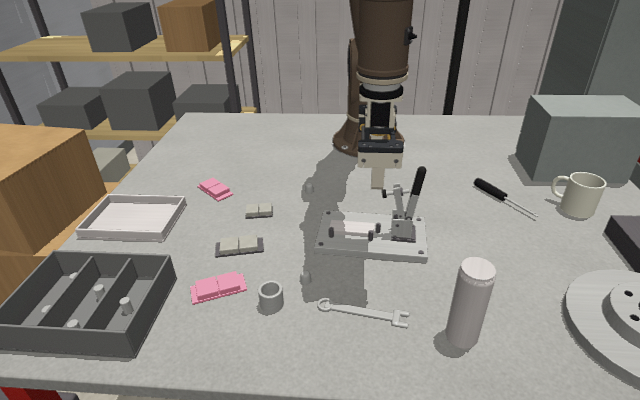

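View pics/side0.png

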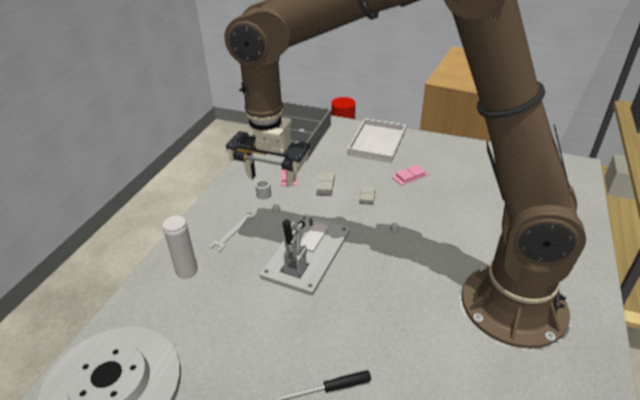

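The scene view shows two grey pads, at (240,245) and (259,211), and pink look-alikes at (219,287) and (215,189). The fixture is at about (372,235), with its clamp at (404,210) and the handle tip at (420,175). The side view shows the fixture at (307,255) and the pads at (326,184) and (368,196).

Next I'll enlarge the scene crop and look at the wrist picture.

```bash
python3 - <<'E'
from h import *
k,im=load("scene0"); c=im[150:310,180:440]
cv2.imwrite("pics/c1.png",cv2.resize(c,None,fx=3,fy=3,interpolation=cv2.INTER_CUBIC))
for p in[(240,246),(259,211),(219,287),(215,189),(372,240)]: print(p,onz(k,*p,0.015).round(3))
E
```

```text
(240, 246) [ 0.603 -0.302  0.015]
(259, 211) [ 0.461 -0.286  0.015]
(219, 287) [ 0.734 -0.313  0.015]
(215, 189) [ 0.36  -0.434  0.015]
(372, 240) [0.564 0.004 0.015]
```

View pics/c1.png

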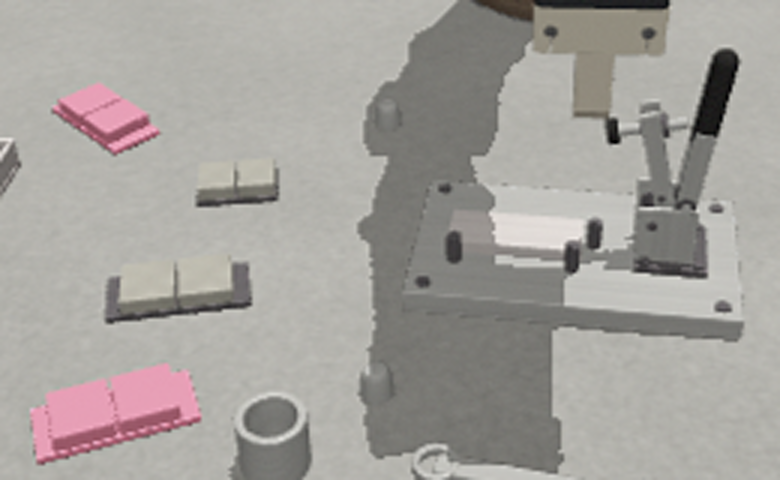

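View pics/wrist0.png

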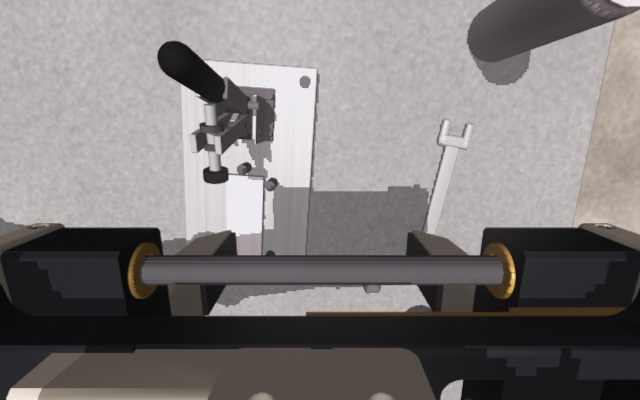

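Naming the candidates in scene pixels:
- **Grey with long dark ears, (239,246):** this is the long brake_pad, because its bare plate ends stick out.
- **Grey and shorter, (259,211):** this is short_pad.
- **Pink, (219,287) and (215,189):** these are look-alikes.

The enlarged crop confirms this. The fixture's pins sit on its world +x and +y sides. Next come closer wrist views.

Request:
play_rows(
  offset=[
    [-2.5,-1.5,3.5],
    [-4.5,-3,7],
    [-4.5,-3,7],
    [-4.5,-3,7],
  ],
  angular=[
    [0,0,0],
    [0,0,0],
    [0,0,0],
    [0,0,0],
  ],
  fingers=[0,0,0,0],
)

```text
clock: 0.65
tcp_pos: [0.5799, -0.0297, 0.2963]
tcp_rot: [-3.141, -0.0, 1.571]
ft_force: [-0.4, -1.1, -1.0]
grip_width: 0.0917
grasp_force: 0.0
```

```bash
python3 - <<'E'
from h import *
snap("wrist","wfix"); print(arm.observe()["tcp_pos"])
E
```

```text
[ 0.57976488 -0.02946116  0.29566131]
```

Request:
play_rows(
  offset=[
    [0.5,-6,0],
    [1,-12,0],
    [1.5,-18,0],
    [2,-24,0],
    [2.5,-30,-3],
    [2.5,-33.5,-6],
    [2.5,-33.5,-8],
    [2.5,-33.5,-8],
    [2.5,-33.5,-8],
  ],
  angular=[
    [0,0,0],
    [0,0,0],
    [0,0,0],
    [0,0,0],
    [0,0,0],
    [0,0,0],
    [0,0,0],
    [0,0,0],
    [0,0,0],
  ],
  fingers=[0,0,0,0,0,0,0,0,0],
)

```text
clock: 1.82
tcp_pos: [0.6059, -0.364, 0.2169]
tcp_rot: [3.141, -0.0, 1.572]
ft_force: [0.3, 1.2, -0.0]
grip_width: 0.0917
grasp_force: 0.0
```

```bash
python3 - <<'E'
from h import *
k,im=snap("wrist","wpad"); print(arm.observe()["tcp_pos"])
snap("scene","scene1");snap("side","side1")
a=[cv2.imread(f"pics/{n}.png")[:240] for n in("wfix","wpad")]
cv2.imwrite("pics/v3.png",cv2.resize(np.vstack(a),None,fx=1.25,fy=1.25,interpolation=cv2.INTER_CUBIC))
s=[cv2.resize(cv2.imread("pics/scene1.png")[150:275,300:440],None,fx=4,fy=4,interpolation=cv2.INTER_CUBIC)]
b=cv2.resize(cv2.imread("pics/side1.png")[200:300,250:360],None,fx=5,fy=5,interpolation=cv2.INTER_CUBIC)[:, :240]
cv2.imwrite("pics/v4.png",np.hstack([s[0],b]))
E
```

```text
[ 0.60600528 -0.36418348  0.21759068]
```

View pics/v3.png

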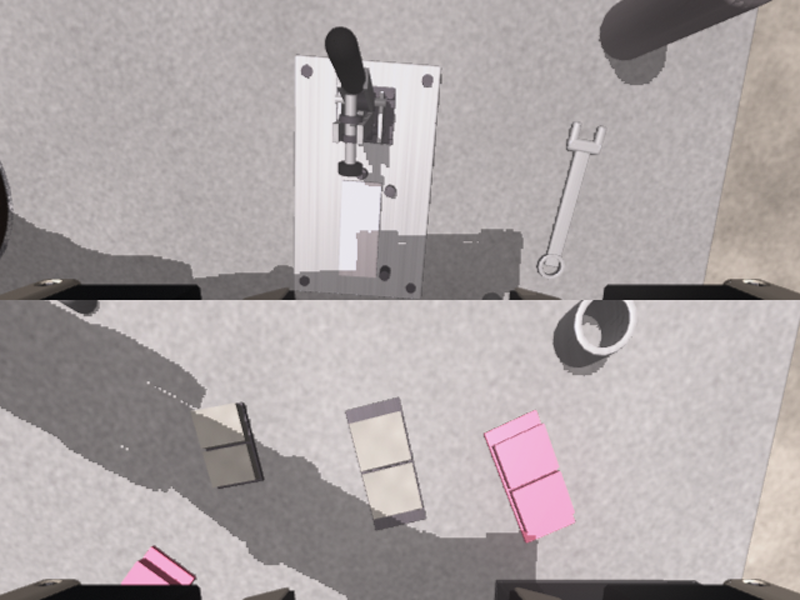

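View pics/v4.png

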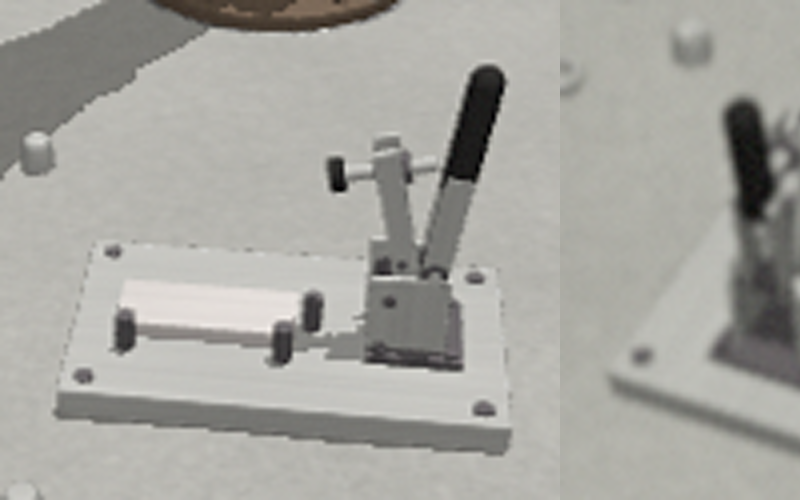

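v3 shows:
- **Plate bolts:** (307,71), (427,80), (411,288), (305,281).
- **Pins:** (390,191), (385,271), (362,173).
- **Long pad plate corners, lower half:** (346,412), (400,398), (425,520), (376,530).

v4 shows the handle tip at (488,72) in the scene part and at (741,100) in the side part. Next I compute poses and check them against the given sizes.

```bash
python3 - <<'E'
from h import *
k,im=load("wfix"); q=lambda u,v:(u/1.25-.1,v/1.25-.1)
B=np.array([onz(k,*q(*p),.02) for p in[(307,71),(427,80),(411,288),(305,281)]])
print("bolts",B.round(4).tolist(),"centre",B.mean(0).round(4))
P=np.array([onz(k,*q(*p),.044) for p in[(390,191),(385,271),(362,173)]]); print("pins",P.round(4).tolist())
# rigid fit of pins
M=np.array([(31,46),(31,-46),(0,62)])/1000
def fit(M,P):
    a=M-M.mean(0);b=P[:,:2]-P[:,:2].mean(0)
    th=np.arctan2((a[:,0]*b[:,1]-a[:,1]*b[:,0]).sum(),(a*b).sum())
    Rm=np.array([[np.cos(th),-np.sin(th)],[np.sin(th),np.cos(th)]]); t=P[:,:2].mean(0)-Rm@M.mean(0)
    return th,t,np.linalg.norm(M@Rm.T+t-P[:,:2],axis=1)
th,t,r=fit(M,P);print("pinfit",np.degrees(th),t,r)
dy=[B[0]-B[3],B[1]-B[2]]; print("bolt yaw",[np.degrees(np.arctan2(-d[0],d[1])).round(2) for d in dy],[np.degrees(np.arctan2(d[1],d[0])).round(2) for d in(B[1]-B[0],B[2]-B[3])])
# plate mask edges
k2,_=load("wpad")
C=np.array([onz(k2,*q(u,v-300),.006) for u,v in[(346,412),(400,398),(425,520),(376,530)]])
print("pad",C.round(4).tolist(),C.mean(0).round(4)); print([np.linalg.norm(C[i]-C[i-1]).round(4) for i in range(4)])
d=(C[0]+C[1]-C[2]-C[3]);print("pad yaw",np.degrees(np.arctan2(-d[0],d[1])))
ks,_=load("scene1");kd,_=load("side1")
p,e=tri(ks,(488/4+300,76/4+150),kd,((741-560)/5+250,103/5+200));print("tip",p.round(4),e)
p2,e2=tri(ks,(488/4+300,76/4+150),k,q(341,42));print("tip w",p2.round(4),e2)
# mean colour check of plate in wfix
for n,kk in(("scene1",ks),("side1",kd),("wfix",k)):
    print(n,[proj(kk,[*x,.044]).round(1).tolist() for x in P[:,:2]])
E
```

```text
bolts [[0.4832, 0.1188, 0.02], [0.6062, 0.1102, 0.02], [0.591, -0.1157, 0.02], [0.4674, -0.1071, 0.02]] centre [0.5369 0.0016 0.02  ]
pins [[0.568, -0.0009, 0.044], [0.5619, -0.0877, 0.044], [0.5393, 0.0175, 0.044]]
pinfit -4.046079151162929 [ 0.53431358 -0.04282738] [0.00179952 0.00325199 0.00165106]
bolt yaw [np.float64(-4.01), np.float64(-3.84)] [np.float64(-3.99), np.float64(-3.99)]
pad [[0.5565, -0.2617, 0.006], [0.6046, -0.2499, 0.006], [0.6284, -0.3587, 0.006], [0.5816, -0.3685, 0.006]] [ 0.5928 -0.3097  0.006 ]
[np.float64(0.1097), np.float64(0.0495), np.float64(0.1114), np.float64(0.0478)]
pad yaw 12.789151886304056
tip [0.5448 0.1004 0.1987] 0.0037392501179111175
tip w [0.5439 0.1017 0.1967] 0.0009040987811541641
scene1 [[370.3, 231.2], [332.7, 228.3], [377.9, 223.9]]
side1 [[296.0, 239.2], [309.7, 219.6], [303.5, 246.1]]
wfix [[311.9, 152.7], [307.9, 216.7], [289.5, 138.3]]
```

The checks hold: the pad measures about 49×111 mm against 50×112, the fixture yaw is −4.0°, and home is about (0.534, −0.0445). The handle tip lies in the fixture's mid-plane at about 1.44 rad, so the stop should be about 0.19–0.39 rad above horizontal. Now I go to the pad.

Request:
play_rows(
  offset=[
    [-0.6,2.7,-5],
    [-1.3,5.4,-10],
    [-1.3,5.4,-15],
    [-1.3,5.4,-18.5],
    [-1.3,5.4,-18.5],
    [-1.3,5.4,-18.5],
  ],
  angular=[
    [0,0,6.5],
    [0,0,12.8],
    [0,0,12.8],
    [0,0,12.8],
    [0,0,12.8],
    [0,0,12.8],
  ],
  fingers=[0,0,0,0,0,0],
)

```text
clock: 2.72
tcp_pos: [0.5933, -0.3115, 0.0337]
tcp_rot: [3.139, 0.002, 1.794]
ft_force: [-0.1, -0.1, 0.8]
grip_width: 0.0918
grasp_force: 0.0
```

```bash
python3 - <<'E'
from h import *
k,im=snap("scene","pre"); s=arm.observe(); print(s["tcp_pos"],s["tcp_rot"])
k2,i2=snap("side","pre2")
a=cv2.resize(im[190:300,180:300,::-1],None,fx=4,fy=4,interpolation=cv2.INTER_CUBIC);b=cv2.resize(i2[130:240,270:360,::-1],None,fx=4,fy=4,interpolation=cv2.INTER_CUBIC)
cv2.imwrite("pics/v5.png",np.hstack([a,b[:,:320]]))
E
```

```text
[ 0.59356924 -0.31170517  0.03412369] [3.13871471e+00 2.18123563e-03 1.79414722e+00]
```

View pics/v5.png

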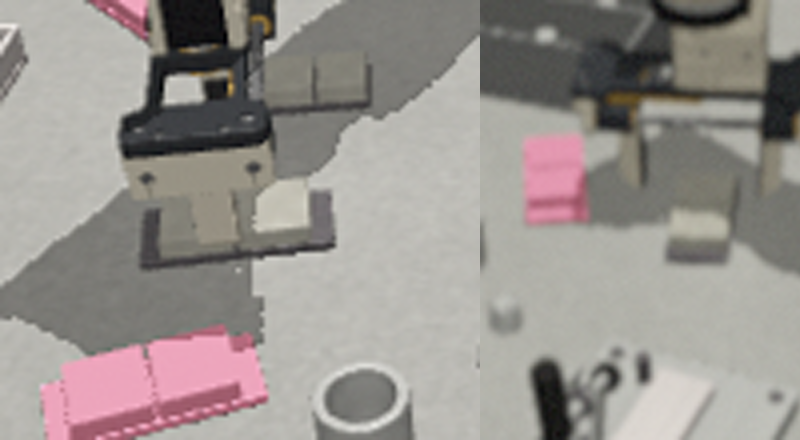

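The fingers straddle the long pad's middle: finger at (213,218) in the scene part, pad centred at about (238,228). I go down and grip.

Request:
play_rows(
  offset=[
    [0,0.15,-1.5],
    [0,0.15,-2.8],
    [0,0.15,-3.0],
    [0,0.15,-3.0],
    [0,0.15,-3.0],
    [0,0.15,-3.0],
    [0,0.15,-3.0],
    [0,0.15,-3.0],
    [0,0.15,-3.0],
  ],
  angular=[
    [0,0,0],
    [0,0,0],
    [0,0,0],
    [0,0,0],
    [0,0,0],
    [0,0,0],
    [0,0,0],
    [0,0,0],
    [0,0,0],
  ],
  fingers=[0,0,0,0,1,1,1,1,1],
  squeeze=30,
)

```text
clock: 3.95
tcp_pos: [0.5921, -0.3095, 0.0018]
tcp_rot: [3.141, 0.0, 1.794]
ft_force: [0.1, 0.3, 0.8]
grip_width: 0.0492
grasp_force: 30.0
```

Request:
play_rows(
  offset=[
    [0,0,3],
    [0,0,8],
    [-1.5,5,11],
    [-3,10,11],
    [-4.5,15,11],
    [-5.5,20,11],
    [-6.35,24,11],
    [-6.35,25.95,9],
    [-6.35,25.95,8],
    [-6.35,25.95,8],
    [-6.35,25.95,8],
  ],
  angular=[
    [0,0,0],
    [0,0,0],
    [0,0,-4],
    [0,0,-8],
    [0,0,-12],
    [0,0,-16.8],
    [0,0,-16.8],
    [0,0,-16.8],
    [0,0,-16.8],
    [0,0,-16.8],
    [0,0,-16.8],
  ],
  fingers=[1,1,1,1,1,1,1,1,1,1,1],
)

```text
clock: 5.32
tcp_pos: [0.5287, -0.0515, 0.082]
tcp_rot: [3.141, 0.001, 1.499]
ft_force: [0.1, -0.8, -3.9]
grip_width: 0.0492
grasp_force: 30.0
```

```bash
python3 - <<'E'
from h import *
print(arm.observe()["tcp_pos"],arm.observe()["tcp_rot"])
k,im=snap("scene","over"); k2,i2=snap("side","over2")
a=cv2.resize(im[140:270,300:440,::-1],None,fx=3.4,fy=3.4,interpolation=cv2.INTER_CUBIC);b=cv2.resize(i2[180:310,250:345,::-1],None,fx=3.4,fy=3.4,interpolation=cv2.INTER_CUBIC)
cv2.imwrite("pics/v6.png",np.hstack([a,b]))
E
```

```text
[ 0.5287476  -0.05152115  0.082012  ] [3.14122771e+00 5.96865735e-04 1.49887224e+00]
```

View pics/v6.png

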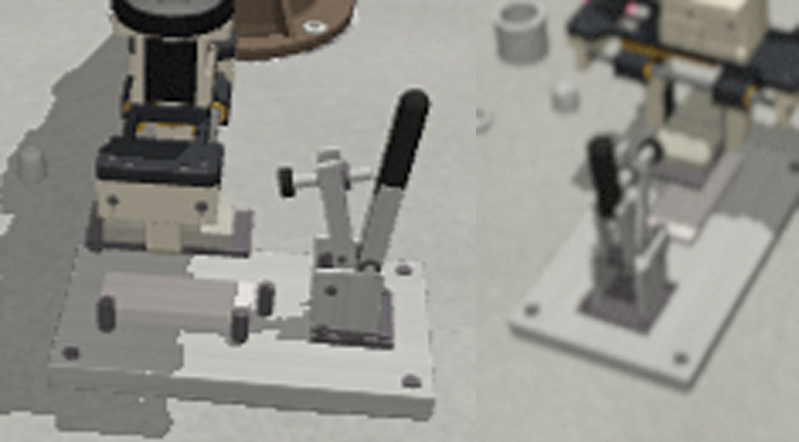

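The pad is level over the bed at (170,245), clear of the pins at (106,312), (240,325) and (265,298). I lower it to just above the bed.

Request:
play_rows(
  offset=[
    [0,0,-2.5],
    [0,0,-4.2],
    [0,0,-4.7],
    [0,0,-4.8],
    [0,0,-4.8],
    [0,0,-4.8],
  ],
  angular=[
    [0,0,0],
    [0,0,0],
    [0,0,0],
    [0,0,0],
    [0,0,0],
    [0,0,0],
  ],
  fingers=[1,1,1,1,1,1],
)

```text
clock: 6.18
tcp_pos: [0.529, -0.05, 0.0343]
tcp_rot: [3.14, -0.0, 1.501]
ft_force: [1.1, -0.0, -3.1]
grip_width: 0.0499
grasp_force: 30.0
```

Request:
play_rows(
  offset=[
    [0,0,-0.1],
    [0,0,-0.15],
    [0,0,-0.15],
  ],
  angular=[
    [0,0,0],
    [0,0,0],
    [0,0,0],
  ],
  fingers=[1,1,1],
)

```text
clock: 6.55
tcp_pos: [0.5285, -0.05, 0.0322]
tcp_rot: [-3.142, -0.0, 1.501]
ft_force: [-0.5, 0.1, -3.7]
grip_width: 0.0496
grasp_force: 30.0
```

Request:
play_rows(
  offset=[
    [0,0,-0.05],
    [0,0,-0.1],
    [0,0,-0.1],
  ],
  angular=[
    [0,0,0],
    [0,0,0],
    [0,0,0],
  ],
  fingers=[1,1,1],
)

```text
clock: 6.92
tcp_pos: [0.5285, -0.05, 0.0317]
tcp_rot: [3.141, -0.0, 1.501]
ft_force: [-1.3, 0.0, 4.5]
grip_width: 0.0494
grasp_force: 30.0
```

The bed is touched: the vertical force went from −3.7 to +4.5 N. Now I slide in fixture +x.

Request:
play_rows(
  offset=[
    [0.15,-0.01,0.03],
    [0.3,-0.02,0.03],
    [0.4,-0.03,0.03],
    [0.4,-0.03,0.03],
  ],
  angular=[
    [0,0,0],
    [0,0,0],
    [0,0,0],
    [0,0,0],
  ],
  fingers=[1,1,1,1],
)

```text
clock: 7.42
tcp_pos: [0.5321, -0.0503, 0.0316]
tcp_rot: [-3.141, -0.0, 1.501]
ft_force: [-4.4, -1.1, 6.5]
grip_width: 0.0495
grasp_force: 30.0
```

Request:
play_rows(
  offset=[
    [0.05,0,0],
    [0.1,-0.01,0],
    [0.1,-0.01,0],
  ],
  angular=[
    [0,0,0],
    [0,0,0],
    [0,0,0],
  ],
  fingers=[1,1,1],
)

```text
clock: 7.8
tcp_pos: [0.5322, -0.0503, 0.0316]
tcp_rot: [-3.139, -0.0, 1.501]
ft_force: [-8.0, 0.5, 11.0]
grip_width: 0.0495
grasp_force: 30.0
```

Request:
play_rows(
  offset=[
    [0.05,0,0.06],
    [0.15,-0.01,0.06],
    [0.15,-0.01,0.06],
  ],
  angular=[
    [0,0,0],
    [0,0,0],
    [0,0,0],
  ],
  fingers=[1,1,1],
)

```text
clock: 8.18
tcp_pos: [0.5324, -0.0503, 0.0317]
tcp_rot: [-3.137, -0.0, 1.501]
ft_force: [-9.2, 1.8, 8.8]
grip_width: 0.0491
grasp_force: 30.0
```

Request:
play_rows(
  offset=[
    [0.02,0.2,0.02],
    [0.03,0.4,0.02],
    [0.04,0.5,0.02],
    [0.04,0.5,0.02],
  ],
  angular=[
    [0,0,0],
    [0,0,0],
    [0,0,0],
    [0,0,0],
  ],
  fingers=[1,1,1,1],
)

```text
clock: 8.68
tcp_pos: [0.5329, -0.0478, 0.0317]
tcp_rot: [-3.137, 0.002, 1.498]
ft_force: [-8.0, -6.0, 4.1]
grip_width: 0.049
grasp_force: 30.0
```

```bash
python3 - <<'E'
from h import *
s=arm.observe(); print(s["tcp_pos"],s["torque"],s["ft_force"])
E
```

```text
[ 0.53286764 -0.04778865  0.03173424] [-1.37440294  1.69737284 -0.41990818] [-7.96874831 -6.04736279  4.09766083]
```

Request:
play_rows(
  offset=[
    [0.01,0.1,0.02],
    [0.01,0.2,0.02],
    [0.01,0.2,0.02],
    [0.01,0.2,0.02],
  ],
  angular=[
    [0,0,0],
    [0,0,0],
    [0,0,0],
    [0,0,0],
  ],
  fingers=[1,1,1,1],
)

```text
clock: 9.18
tcp_pos: [0.533, -0.0455, 0.0318]
tcp_rot: [-3.137, 0.002, 1.498]
ft_force: [-7.3, -4.8, 2.0]
grip_width: 0.0492
grasp_force: 30.0
```

Still sliding, so I keep going.

Request:
play_rows(
  offset=[
    [0.01,0.1,0],
    [0.01,0.2,0],
    [0.01,0.2,0],
    [0.01,0.2,0],
  ],
  angular=[
    [0,0,0],
    [0,0,0],
    [0,0,0],
    [0,0,0],
  ],
  fingers=[1,1,1,1],
)

```text
clock: 9.68
tcp_pos: [0.533, -0.0453, 0.0317]
tcp_rot: [-3.137, 0.004, 1.497]
ft_force: [-8.0, -10.5, 2.3]
grip_width: 0.049
grasp_force: 30.0
```

Request:
play_rows(
  offset=[
    [0.01,0.1,0],
    [0.01,0.2,0],
    [0.01,0.2,0],
    [0.01,0.2,0],
  ],
  angular=[
    [0,0,0],
    [0,0,0],
    [0,0,0],
    [0,0,0],
  ],
  fingers=[1,1,1,1],
)

```text
clock: 10.18
tcp_pos: [0.533, -0.0451, 0.0318]
tcp_rot: [-3.137, 0.005, 1.496]
ft_force: [-7.3, -16.1, 1.0]
grip_width: 0.0492
grasp_force: 30.0
```

Both directions now hit pins: x stopped at 0.533 and y at −0.045 while the force kept rising. I relax the push and open slightly. Then I nudge the pad's middle with the −x finger, so its side settles on both x pins.

Request:
play_rows(
  offset=[
    [-0.1,-0.15,0],
    [-0.15,-0.35,0],
    [-0.15,-0.35,0],
    [-0.15,-0.35,0],
  ],
  angular=[
    [0,0,0],
    [0,0,0],
    [0,0,0],
    [0,0,0],
  ],
  fingers=[1,1,1,1],
)

```text
clock: 10.68
tcp_pos: [0.5329, -0.0453, 0.0318]
tcp_rot: [-3.139, 0.002, 1.498]
ft_force: [-3.2, -7.0, -2.8]
grip_width: 0.0493
grasp_force: 30.0
```

Request:
play_rows(
  offset=[
    [0,0,0],
    [0,0,0],
    [0,0,0],
    [0,0,0],
  ],
  angular=[
    [0,0,0],
    [0,0,0],
    [0,0,0],
    [0,0,0],
  ],
  fingers=[0.3,0.3,0.3,0.3],
)

```text
clock: 11.18
tcp_pos: [0.5345, -0.0428, 0.0327]
tcp_rot: [3.141, -0.0, 1.501]
ft_force: [-0.2, 0.6, -0.2]
grip_width: 0.0642
grasp_force: 0.0
```

```bash
python3 - <<'E'
from h import *
s=arm.observe(); print(s["tcp_pos"],s["tcp_rot"],s["torque"],s["ft_force"],s["grip_width"])
E
```

```text
[ 0.53450885 -0.04276968  0.03266311] [ 3.14103987e+00 -1.78846201e-04  1.50128557e+00] [ 0.00397754 -0.06517354 -0.03252312] [-0.19051355  0.57862345 -0.15883445] 0.06417963941192176
```

Request:
play_rows(
  offset=[
    [0.2,-0.2,0],
    [0.4,-0.2,0],
    [0.55,-0.21,0],
    [0.7,-0.22,0],
    [0.7,-0.22,0],
  ],
  angular=[
    [0,0,0],
    [0,0,0],
    [0,0,0],
    [0,0,0],
    [0,0,0],
  ],
  fingers=[0.3,0.3,0.3,0.3,0.3],
)

```text
clock: 11.8
tcp_pos: [0.5401, -0.0452, 0.0322]
tcp_rot: [-3.139, 0.0, 1.501]
ft_force: [-5.0, 0.0, 3.0]
grip_width: 0.0644
grasp_force: 2.4
```

Request:
play_rows(
  offset=[
    [0.1,0,0],
    [0.2,0,0],
    [0.2,0,0],
  ],
  angular=[
    [0,0,0],
    [0,0,0],
    [0,0,0],
  ],
  fingers=[0.3,0.3,0.3],
)

```text
clock: 12.18
tcp_pos: [0.5403, -0.0452, 0.032]
tcp_rot: [-3.136, 0.0, 1.501]
ft_force: [-10.1, 0.7, 7.3]
grip_width: 0.0642
grasp_force: 4.9
```

The pad is firm against both x pins: it didn't move while the force rose to 10 N. I back off, rise and look at the seating.

Request:
play_rows(
  offset=[
    [-0.4,0,0],
    [-0.8,0,0],
    [-0.8,0,0],
    [-0.8,0,4],
    [-0.8,-2,9],
    [-0.8,-6.5,13],
    [-0.8,-6.5,13],
    [-0.8,-6.5,13],
  ],
  angular=[
    [0,0,0],
    [0,0,0],
    [0,0,0],
    [0,0,0],
    [0,0,0],
    [0,0,0],
    [0,0,0],
    [0,0,0],
  ],
  fingers=[0.2,0.1,0,0,0,0,0,0],
)

```text
clock: 13.18
tcp_pos: [0.5352, -0.1099, 0.1624]
tcp_rot: [3.141, -0.0, 1.501]
ft_force: [0.1, 0.8, 0.1]
grip_width: 0.0919
grasp_force: 0.0
```

```bash
python3 - <<'E'
from h import *
s=arm.observe(); print(s["tcp_pos"],s["tcp_rot"])
k,im=snap("wrist","seat")
for f in[(31,46),(31,-46),(0,62),(31-6,46),(0,56),(25,56),(-25,56),(-25,-56),(25,-56)]:
    a=np.radians(-4);x=np.array([.5332,-.0452])+np.array([f[0]*np.cos(a)-f[1]*np.sin(a),f[0]*np.sin(a)+f[1]*np.cos(a)])/1000
    print(f,proj(k,[*x,.044 if f in[(31,46),(31,-46),(0,62)] else .036]).round(1))
c=im[20:240,220:440,::-1]; k2,i2=snap("scene","seat2")
cv2.imwrite("pics/v7.png",np.hstack([cv2.resize(c,(550,550),interpolation=cv2.INTER_CUBIC),cv2.resize(i2[190:256,310:340+0,::-1] if 0 else i2[205:271,330:360,::-1],(250,550),interpolation=cv2.INTER_CUBIC)]))
E
```

```text
[ 0.53524136 -0.1099166   0.16237428] [ 3.14124249e+00 -4.14176080e-04  1.50056446e+00]
(31, 46) [350.5  67.3]
(31, -46) [348.2 178.1]
(0, 62) [312.6  46.1]
(25, 46) [342.6  69. ]
(0, 56) [312.9  56.2]
(25, 56) [342.8  56.2]
(-25, 56) [283.1  56.2]
(-25, -56) [286.8 187.4]
(25, -56) [340.8 187.4]
```

View pics/v7.png

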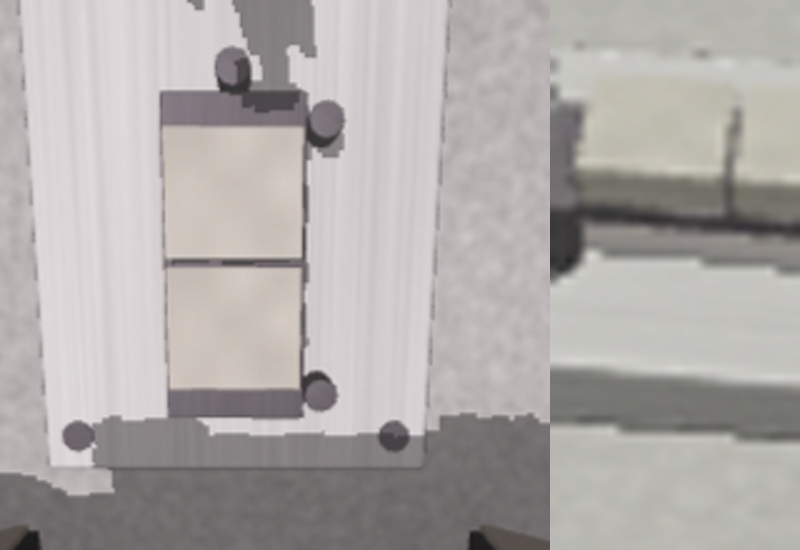

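The pad lies home. Its corner at (307,92), the pins at (326,120), (319,392), (233,68) and its lower edge at about y=416 all match the predicted pixels within about 1 px. Now I compute the handle push path.

```bash
cat > path.py <<'E'
from h import *
import sys
p=np.array(arm.observe()["tcp_pos"]) if len(sys.argv)<2 else np.array(eval(sys.argv[1]))
def tcp(th,gap=0):
    y=129+105*np.cos(th)-(10+gap)*np.sin(th)-9.5; z=72+105*np.sin(th)+(10+gap)*np.cos(th)
    return np.array([.5332+.0698*y/1000,-.0452+.9976*y/1000,z/1000])
print("pos",p.round(4)); print("pre",((tcp(1.43,15)-p)*100).round(2))
for th in np.r_[np.arange(1.45,.8,-.1),np.arange(.8,.1,-.05)]: print(round(th,2),((tcp(th)-p)*100).round(2),tcp(th).round(4))
E
python3 path.py
```

```text
pos [ 0.5347 -0.109   0.1615]
pre [ 0.61 17.3   1.79]
1.45 [ 0.7  18.57  1.59] [0.5417 0.0767 0.1774]
1.35 [ 0.77 19.62  1.51] [0.5425 0.0872 0.1766]
1.25 [ 0.85 20.65  1.33] [0.5432 0.0976 0.1748]
1.15 [ 0.92 21.67  1.04] [0.5439 0.1077 0.1719]
1.05 [ 0.99 22.64  0.65] [0.5446 0.1175 0.1681]
0.95 [ 1.05 23.58  0.17] [0.5452 0.1268 0.1632]
0.85 [ 1.11 24.46 -0.4 ] [0.5459 0.1357 0.1575]
0.8 [ 1.14 24.88 -0.72] [0.5461 0.1398 0.1543]
0.75 [ 1.17 25.28 -1.06] [0.5464 0.1439 0.1509]
0.7 [ 1.2  25.67 -1.42] [0.5467 0.1477 0.1473]
0.65 [ 1.22 26.03 -1.8 ] [0.547  0.1514 0.1435]
0.6 [ 1.25 26.38 -2.2 ] [0.5472 0.1548 0.1395]
0.55 [ 1.27 26.71 -2.61] [0.5474 0.1581 0.1354]
0.5 [ 1.29 27.01 -3.04] [0.5476 0.1612 0.1311]
0.45 [ 1.31 27.3  -3.49] [0.5478 0.164  0.1267]
0.4 [ 1.33 27.56 -3.94] [0.548  0.1666 0.1221]
0.35 [ 1.35 27.79 -4.41] [0.5482 0.169  0.1174]
0.3 [ 1.36 28.01 -4.89] [0.5483 0.1711 0.1126]
0.25 [ 1.37 28.2  -5.39] [0.5485 0.173  0.1077]
0.2 [ 1.39 28.36 -5.89] [0.5486 0.1747 0.1027]
0.15 [ 1.4  28.51 -6.39] [0.5487 0.1761 0.0976]
```

Request:
play_rows(
  offset=[
    [0.1,3,4],
    [0.3,8,4],
    [0.5,13,4],
    [0.6,17.2,4],
    [0.6,17.2,2],
    [0.6,17.2,1.8],
    [0.6,17.2,1.8],
  ],
  angular=[
    [0,0,0],
    [0,0,0],
    [0,0,0],
    [0,0,0],
    [0,0,0],
    [0,0,0],
    [0,0,0],
  ],
  fingers=[1,1,1,1,1,1,1],
)

```text
clock: 14.15
tcp_pos: [0.5409, 0.0616, 0.1802]
tcp_rot: [-3.14, 0.001, 1.501]
ft_force: [0.7, 0.4, 1.1]
grip_width: 0.0267
grasp_force: 0.0
```

```bash
python3 - <<'E'
from h import *
s=arm.observe(); print(s["tcp_pos"],s["ft_force"],s["grip_width"])
k,im=snap("scene","h1"); k2,i2=snap("side","h2")
a=cv2.resize(im[120:250,330:450,::-1],None,fx=3.8,fy=3.8,interpolation=cv2.INTER_CUBIC);b=cv2.resize(i2[160:290,260:345,::-1],None,fx=3.8,fy=3.8,interpolation=cv2.INTER_CUBIC)
cv2.imwrite("pics/v8.png",np.hstack([a,b]))
E
```

```text
[0.54088967 0.06155168 0.1802081 ] [0.65629241 0.37137554 1.06455796] 0.026665579156506313
```

View pics/v8.png

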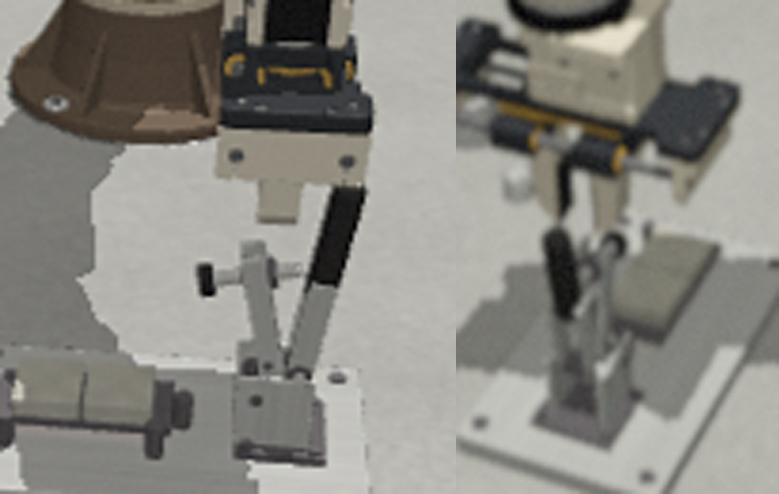

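The closing fingers (277,220) stand between the spindle arm and the grip, and the gripper's body clears the handle tip. I finish closing, then push out along the arc.

Request:
play_rows(
  offset=[
    [0,0,0],
    [0,0,0],
    [0,0.5,0],
    [0.05,1.0,-0.1],
    [0.08,1.5,-0.2],
    [0.1,2.0,-0.3],
    [0.15,2.5,-0.35],
    [0.2,3.0,-0.4],
    [0.2,3.0,-0.4],
  ],
  angular=[
    [0,0,0],
    [0,0,0],
    [0,0,0],
    [0,0,0],
    [0,0,0],
    [0,0,0],
    [0,0,0],
    [0,0,0],
    [0,0,0],
  ],
  fingers=[1,1,1,1,1,1,1,1,1],
)

```text
clock: 15.38
tcp_pos: [0.5431, 0.0927, 0.1763]
tcp_rot: [-3.141, -0.001, 1.502]
ft_force: [-0.3, -0.4, -0.1]
grip_width: 0.0005
grasp_force: 0.1
```

```bash
python3 path.py | cut -c1-32; python3 -c "
from h import *
print(arm.observe()['grip_width'])"
```

```text
pos [0.5431 0.0927 0.1763]
pre [-0.22 -2.87  0.31]
1.45 [-0.13 -1.59  0.11] [0.5417
1.35 [-0.06 -0.55  0.03] [0.5425
1.25 [ 0.01  0.49 -0.15] [0.5432
1.15 [ 0.08  1.5  -0.44] [0.5439
1.05 [ 0.15  2.48 -0.83] [0.5446
0.95 [ 0.22  3.42 -1.31] [0.5452
0.85 [ 0.28  4.3  -1.89] [0.5459
0.8 [ 0.31  4.72 -2.21] [0.5461 
0.75 [ 0.34  5.12 -2.55] [0.5464
0.7 [ 0.36  5.5  -2.91] [0.5467 
0.65 [ 0.39  5.87 -3.28] [0.547 
0.6 [ 0.41  6.22 -3.68] [0.5472 
0.55 [ 0.44  6.54 -4.09] [0.5474
0.5 [ 0.46  6.85 -4.52] [0.5476 
0.45 [ 0.48  7.13 -4.97] [0.5478
0.4 [ 0.49  7.39 -5.42] [0.548  
0.35 [ 0.51  7.63 -5.89] [0.5482
0.3 [ 0.53  7.85 -6.38] [0.5483 
0.25 [ 0.54  8.04 -6.87] [0.5485
0.2 [ 0.55  8.2  -7.37] [0.5486 
0.15 [ 0.56  8.34 -7.88] [0.5487
0.000531550377566981
```

Almost no resistance yet, as expected. I follow the arc to about θ=0.85.

Request:
play_rows(
  offset=[
    [0.01,0.5,-0.15],
    [0.04,1.0,-0.28],
    [0.08,1.5,-0.44],
    [0.12,2.0,-0.62],
    [0.15,2.5,-0.83],
    [0.19,2.95,-1.06],
    [0.22,3.4,-1.3],
    [0.25,3.85,-1.58],
    [0.28,4.3,-1.89],
    [0.28,4.3,-1.89],
  ],
  angular=[
    [0,0,0],
    [0,0,0],
    [0,0,0],
    [0,0,0],
    [0,0,0],
    [0,0,0],
    [0,0,0],
    [0,0,0],
    [0,0,0],
    [0,0,0],
  ],
  fingers=[1,1,1,1,1,1,1,1,1,1],
)

```text
clock: 16.62
tcp_pos: [0.5457, 0.1354, 0.1572]
tcp_rot: [-3.141, -0.0, 1.502]
ft_force: [0.1, -0.5, -0.8]
grip_width: 0.0005
grasp_force: 0.0
```

```bash
python3 - <<'E'
from h import *
s=arm.observe(); print(s["tcp_pos"],s["ft_force"])
k,im=snap("scene","h3"); k2,i2=snap("side","h4")
a=cv2.resize(im[130:250,330:460,::-1],None,fx=3.7,fy=3.7,interpolation=cv2.INTER_CUBIC);b=cv2.resize(i2[170:290,260:345,::-1],None,fx=3.7,fy=3.7,interpolation=cv2.INTER_CUBIC)
cv2.imwrite("pics/v9.png",np.hstack([a,b]))
E
```

```text
[0.54567176 0.13538564 0.15716762] [ 0.14591725 -0.45545617 -0.75108574]
```

View pics/v9.png

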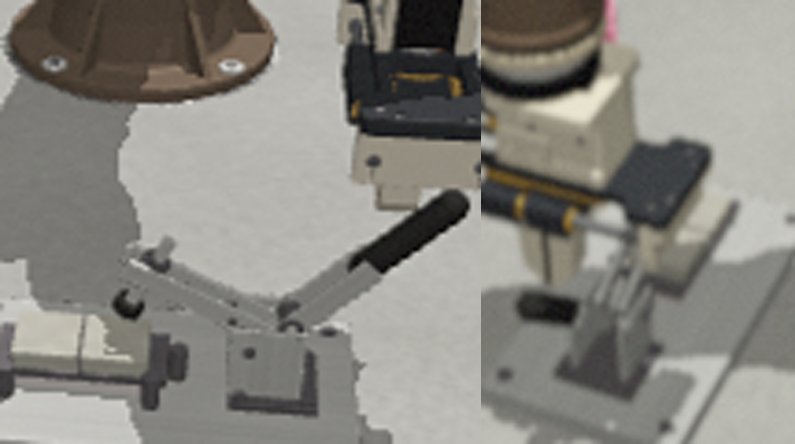

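The handle has swung ahead on its own: grip end at (455,205), about 0.6–0.65 rad, with the fingertip at (398,205) above it. The spindle foot at (128,303) is coming down on the lining. I follow more finely from here.

Request:
play_rows(
  offset=[
    [0.04,0.4,-0.3],
    [0.08,0.8,-0.65],
    [0.1,1.2,-1.0],
    [0.13,1.6,-1.37],
    [0.13,1.6,-1.37],
  ],
  angular=[
    [0,0,0],
    [0,0,0],
    [0,0,0],
    [0,0,0],
    [0,0,0],
  ],
  fingers=[1,1,1,1,1],
)

```text
clock: 17.35
tcp_pos: [0.547, 0.1513, 0.1435]
tcp_rot: [-3.141, 0.0, 1.502]
ft_force: [0.9, 0.7, -0.5]
grip_width: 0.0006
grasp_force: 0.0
```

Request:
play_rows(
  offset=[
    [0.02,0.17,-0.2],
    [0.03,0.34,-0.4],
    [0.03,0.34,-0.4],
  ],
  angular=[
    [0,0,0],
    [0,0,0],
    [0,0,0],
  ],
  fingers=[1,1,1],
)

```text
clock: 17.73
tcp_pos: [0.5477, 0.1539, 0.1401]
tcp_rot: [3.141, 0.0, 1.501]
ft_force: [-1.6, -0.9, 3.9]
grip_width: 0.0006
grasp_force: 2.1
```

Request:
play_rows(
  offset=[
    [0.01,0.16,-0.2],
    [0.02,0.32,-0.41],
    [0.02,0.32,-0.41],
  ],
  angular=[
    [0,0,0],
    [0,0,0],
    [0,0,0],
  ],
  fingers=[1,1,1],
)

```text
clock: 18.1
tcp_pos: [0.5481, 0.1568, 0.1364]
tcp_rot: [3.141, 0.0, 1.5]
ft_force: [-2.1, -2.7, 8.8]
grip_width: 0.0003
grasp_force: 4.7
```

In contact and the force is rising as expected (~9 N). I continue in small steps.

Request:
play_rows(
  offset=[
    [0.01,0.08,-0.1],
    [0.01,0.15,-0.21],
    [0.01,0.15,-0.21],
  ],
  angular=[
    [0,0,0],
    [0,0,0],
    [0,0,0],
  ],
  fingers=[1,1,1],
)

```text
clock: 18.48
tcp_pos: [0.5483, 0.1581, 0.1346]
tcp_rot: [3.141, 0.0, 1.5]
ft_force: [-3.0, -4.4, 11.0]
grip_width: 0.0008
grasp_force: 6.0
```

Request:
play_rows(
  offset=[
    [0.01,0.08,-0.11],
    [0.01,0.15,-0.22],
    [0.01,0.15,-0.22],
  ],
  angular=[
    [0,0,0],
    [0,0,0],
    [0,0,0],
  ],
  fingers=[1,1,1],
)

```text
clock: 18.85
tcp_pos: [0.5484, 0.1596, 0.1326]
tcp_rot: [3.141, 0.0, 1.5]
ft_force: [-3.5, -5.1, 13.2]
grip_width: 0.0
grasp_force: 6.8
```

Request:
play_rows(
  offset=[
    [0.01,0.07,-0.11],
    [0.01,0.14,-0.22],
    [0.01,0.14,-0.22],
  ],
  angular=[
    [0,0,0],
    [0,0,0],
    [0,0,0],
  ],
  fingers=[1,1,1],
)

```text
clock: 19.23
tcp_pos: [0.5486, 0.161, 0.1305]
tcp_rot: [3.14, 0.0, 1.5]
ft_force: [-4.0, -4.7, 14.7]
grip_width: 0.0003
grasp_force: 7.3
```

Request:
play_rows(
  offset=[
    [0.01,0.07,-0.11],
    [0.01,0.14,-0.22],
    [0.01,0.14,-0.22],
  ],
  angular=[
    [0,0,0],
    [0,0,0],
    [0,0,0],
  ],
  fingers=[1,1,1],
)

```text
clock: 19.6
tcp_pos: [0.5487, 0.1624, 0.1283]
tcp_rot: [3.14, 0.0, 1.5]
ft_force: [-3.4, -3.4, 14.6]
grip_width: 0.0004
grasp_force: 7.4
```

The force has levelled off at its peak. Small steps from here, watching for it to fall.

Request:
play_rows(
  offset=[
    [0,0.07,-0.11],
    [0.01,0.14,-0.22],
    [0.01,0.14,-0.22],
  ],
  angular=[
    [0,0,0],
    [0,0,0],
    [0,0,0],
  ],
  fingers=[1,1,1],
)

```text
clock: 19.98
tcp_pos: [0.5488, 0.1639, 0.1261]
tcp_rot: [3.14, 0.0, 1.5]
ft_force: [-3.2, -4.2, 13.0]
grip_width: 0.0003
grasp_force: 7.2
```

Request:
play_rows(
  offset=[
    [0,0.06,-0.11],
    [0.01,0.13,-0.22],
    [0.01,0.13,-0.22],
  ],
  angular=[
    [0,0,0],
    [0,0,0],
    [0,0,0],
  ],
  fingers=[1,1,1],
)

```text
clock: 20.35
tcp_pos: [0.5488, 0.1653, 0.1237]
tcp_rot: [3.141, 0.0, 1.5]
ft_force: [-2.1, -4.6, 12.9]
grip_width: 0.0003
grasp_force: 6.5
```

Request:
play_rows(
  offset=[
    [0,0.06,-0.11],
    [0.01,0.12,-0.22],
    [0.01,0.12,-0.22],
  ],
  angular=[
    [0,0,0],
    [0,0,0],
    [0,0,0],
  ],
  fingers=[1,1,1],
)

```text
clock: 20.72
tcp_pos: [0.5489, 0.1666, 0.1214]
tcp_rot: [3.141, 0.0, 1.5]
ft_force: [-2.5, -3.8, 11.8]
grip_width: 0.0005
grasp_force: 5.7
```

Request:
play_rows(
  offset=[
    [0,0.06,-0.11],
    [0.01,0.12,-0.22],
    [0.01,0.12,-0.22],
  ],
  angular=[
    [0,0,0],
    [0,0,0],
    [0,0,0],
  ],
  fingers=[1,1,1],
)

```text
clock: 21.1
tcp_pos: [0.5489, 0.1679, 0.1189]
tcp_rot: [3.141, 0.0, 1.5]
ft_force: [-3.2, -3.6, 7.5]
grip_width: 0.0005
grasp_force: 4.5
```

Request:
play_rows(
  offset=[
    [0,0.06,-0.11],
    [0,0.11,-0.22],
    [0,0.11,-0.22],
  ],
  angular=[
    [0,0,0],
    [0,0,0],
    [0,0,0],
  ],
  fingers=[1,1,1],
)

```text
clock: 21.48
tcp_pos: [0.5488, 0.1691, 0.1165]
tcp_rot: [3.141, 0.0, 1.501]
ft_force: [-1.2, -3.1, 6.1]
grip_width: 0.0002
grasp_force: 3.2
```

Request:
play_rows(
  offset=[
    [0,0.05,-0.11],
    [0,0.1,-0.22],
    [0,0.1,-0.22],
  ],
  angular=[
    [0,0,0],
    [0,0,0],
    [0,0,0],
  ],
  fingers=[1,1,1],
)

```text
clock: 21.85
tcp_pos: [0.5488, 0.1703, 0.114]
tcp_rot: [3.141, -0.0, 1.501]
ft_force: [-0.5, -1.5, 3.3]
grip_width: 0.0007
grasp_force: 2.0
```

Request:
play_rows(
  offset=[
    [0,0.05,-0.11],
    [0,0.1,-0.22],
    [0,0.1,-0.22],
  ],
  angular=[
    [0,0,0],
    [0,0,0],
    [0,0,0],
  ],
  fingers=[1,1,1],
)

```text
clock: 22.22
tcp_pos: [0.5485, 0.1717, 0.1115]
tcp_rot: [-3.141, -0.0, 1.501]
ft_force: [-0.2, -0.4, 0.9]
grip_width: 0.0005
grasp_force: 0.4
```

The force is almost gone. One more small step to be sure it has passed over-center.

Request:
play_rows(
  offset=[
    [0,0.05,-0.11],
    [0,0.1,-0.22],
    [0,0.1,-0.22],
  ],
  angular=[
    [0,0,0],
    [0,0,0],
    [0,0,0],
  ],
  fingers=[1,1,1],
)

```text
clock: 22.6
tcp_pos: [0.5484, 0.1726, 0.1093]
tcp_rot: [-3.141, -0.0, 1.501]
ft_force: [0.3, -1.1, 0.8]
grip_width: 0.0004
grasp_force: 0.0
```

Request:
play_rows(
  offset=[
    [0,0.03,-0.1],
    [0,0.06,-0.2],
    [0,0.06,-0.2],
  ],
  angular=[
    [0,0,0],
    [0,0,0],
    [0,0,0],
  ],
  fingers=[1,1,1],
)

```text
clock: 22.98
tcp_pos: [0.5487, 0.173, 0.1077]
tcp_rot: [3.141, -0.0, 1.501]
ft_force: [0.8, -0.7, 3.2]
grip_width: 0.0002
grasp_force: 1.5
```

The force went to zero, so the handle ran on, and now the finger lightly touches it at its stop. I lift off and check.

Request:
play_rows(
  offset=[
    [0,-0.1,1],
    [0,-0.5,4],
    [0,0,9],
    [0,-6,13],
    [0,-12,16],
    [0,-18,17],
    [0,-24,17],
    [0,-28,17],
    [0,-28,17],
    [0,-28,17],
  ],
  angular=[
    [0,0,0],
    [0,0,0],
    [0,0,0],
    [0,0,0],
    [0,0,0],
    [0,0,0],
    [0,0,0],
    [0,0,0],
    [0,0,0],
    [0,0,0],
  ],
  fingers=[1,1,1,1,1,1,1,1,1,1],
)

```text
clock: 24.22
tcp_pos: [0.5486, -0.1065, 0.2779]
tcp_rot: [3.141, -0.001, 1.501]
ft_force: [0.0, 1.1, -0.4]
grip_width: 0.0004
grasp_force: 0.0
```

```bash
python3 - <<'E'
from h import *
s=arm.observe(); print(s["clock"],s["tcp_pos"],s["ft_force"])
k,im=snap("scene","f1"); k2,i2=snap("wrist","f2")
a=cv2.resize(im[150:280,300:460,::-1],None,fx=2.7,fy=2.7,interpolation=cv2.INTER_CUBIC);b=cv2.resize(i2[0:240,200:440,::-1],(351,351),interpolation=cv2.INTER_CUBIC)
cv2.imwrite("pics/v10.png",np.hstack([a,b]))
E
```

```text
24.225 [ 0.5485671  -0.10645864  0.2778534 ] [ 0.01832725  1.08614335 -0.35444879]
```

View pics/v10.png

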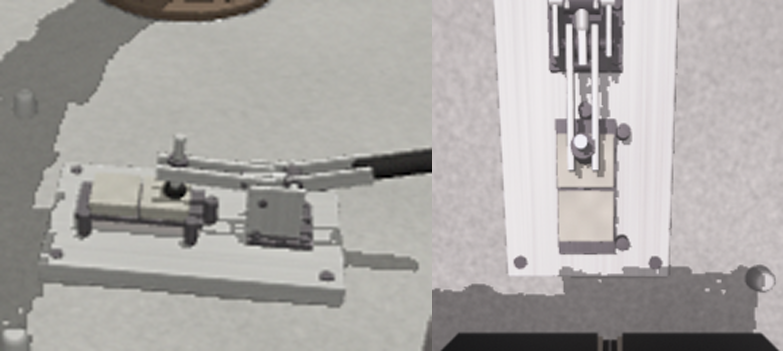

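The handle stays down with its grip at (400,160), and the foot at (175,190) is pressed on the lining. The pad is still against its pins at (623,132), (623,243) and (585,110), and the arm touches nothing.

```bash
python3 -c "
from workcell import arm
print(arm.close_job())"
```

```text
the job is handed in; nothing more can be done
None
```

The long brake pad lies lining up against all three pins, the clamp handle is past over-center and stays down with the spindle on the pad, and the job is handed in after about 24 s; the highest force I read on the handle was about 16 N, and the short pad wasn't touched.

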